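Move the battery pack from the charger to the bench polisher

TASK

The battery pack on the charger is full. Gently press the charger's release pad so that the catch lets the pack go, draw the pack off, and slide it nose first into the rails of the bench polisher until the catch clicks and holds it, without ramming it into the rubber buffer; then let go. Leave the other things on the bench where they are.

Things in the scene. Friction and masses are not known exactly. Their poses are not given: they have to be found in the camera images.
- pack: Black battery pack, 0.3-0.55 kg, 76 mm long (own x; +x is the nose, goes in first); origin at centre of underside. Body 46 mm wide (y), grip these sides, from 8 mm up; top 49 mm high over the rear (x -38 to +14), 40 mm over the nose. Foot: side flanges 62 mm wide overall, 8 mm high, and a 9 mm long cross bar under the nose; behind the bar the underside is hollow for the catch's tooth.
- charger: Grey charger fixed to the bench, holds the pack at the start. Origin on the bench; +x is the way a pack slides in, -x the way off. Bed x -130 to +130, 96 mm wide, top 12 mm up. Pack home: its origin at x -20, y 0, z 12. When the pad is pressed an ejector pushes the pack back about 24 mm; it then stays loose. Pack origin at x -70 or less: clear of the lips, can be lifted.
- charger_rails (a point): Point on the charger's bed, midway between its rails (charger's x +5, 12 mm up). Rails run 25 mm either way along x: walls 65 mm apart inside, lips above the pack's flanges, underside 10 mm and top 16 mm above the bed, 51 mm between lips. On the -x side the mouth flares out for another 30 mm (walls 13 mm above the bed).
- charger_pad (a point): Centre of the top of the charger's release pad when up: black ribbed pad 30 x 44 mm on top of the block at the end of the rails, 55 mm above the bench; press straight down. Needs about 3 to 8 N, travel 7 mm, lets go after about 5 mm.
- charger_catch (a joint): How far the charger's pad and catch are sunk, m: 0 up (catching), 0.007 fully pressed.
- polisher: Bed of the grey bench polisher, fixed: bed, slippery rails, lips and flared mouth the same as the charger's and in the same places, same axes (pack slides in along +x); a motor with two wheels at its +x end (x 100 to 190, up to 112 mm high). Its head (catch, ejector, buffers) is bolted on up to 8 mm either way along x, not reported: pack's origin when home is at x -20 +/- 8, y 0, z 12.
- polisher_rails (a point): Point on the polisher's bed midway between its rails (x +5). Going in, the ejector pushes back (3 to 7 N, from about 24 mm before home) and the catch is ridden down (total push 6 to 13 N); it pops up about 1 mm past home; 2 mm past home two rubber buffers are met (7 N per mm). Let go unlatched, the pack is pushed out again; latched, it settles back against the catch.
- polisher_catch (a joint): How far the polisher's catch and the black pad on its block are sunk, m: 0 up, about 0.005 while the pack's cross bar rides over it.
- polisher_buffer (a joint): How far the polisher's rubber buffers are squashed, m: 0 untouched; must never reach 0.0022 (15 N on the rubber).
- file: Bystander: flat file with wooden handle, 270 mm long.
- square: Bystander: steel try square, 100 x 100 mm, lying flat between charger and polisher.
- vblock: Bystander: steel V-block, 60 x 50 x 40 mm, between charger and polisher.
- oil: Bystander: white oil bottle, 130 mm tall.
- brush: Bystander: bench brush.
- case: Bystander: grey instrument case, 100 x 60 x 25 mm.
- tin: Bystander: metal tin, 70 mm across and 70 mm tall.
Things that resemble listed ones, but are neither listed nor needed, are in the scene too. Of the things shaped like the pack, the black one is meant.

How it is judged (in metres and radians):
On the way, in this order (a step that is already met when the one before it is completed fails the run):
1. the charger's release pad is pressed until the catch lets go, the pack still on the rails (value of joint charger_catch above 0.0045 m and distance between pack and charger below 0.06 m), for 0.1 s.
2. the pack is off the charger (horizontal distance between pack and charger above 0.13 m), for 0.1 s.
At the end, for the whole second after the job is handed in: The pack lies flat in the polisher's rails, held by the catch: its origin at the bed's x -20 mm within 11 mm, y within 4 mm, less than 16 mm up, aligned and level within 0.1 rad, at rest; both catches up again (sunk less than 2 mm) (x of pack in the frame of polisher between -0.031 and -0.009 m and y of pack in the frame of polisher between -0.004 and 0.004 m and z of pack in the frame of polisher below 0.016 m and angle between the x axis of pack and the x axis of polisher, either way round below 0.1 rad and angle between pack's own z axis and vertical below 0.1 rad and value of joint each of polisher_catch, charger_catch below 0.002 m and linear speed of pack below 0.01 m/s); the robot touches nothing.
It fails at once if the pack is rammed into the polisher's rubber buffers (squashed 2.2 mm or more, 15 N) (value of joint polisher_buffer above 0.0022 m).
It fails at once if the fingers press on the charger with more than 40 N (contact force between the fingers and charger above 40 N).
It fails at once if the pack is slammed or forced against the polisher's bed and rails with more than 100 N (contact force between pack and polisher above 100 N).
It fails at once if a bystander is moved more than 30 mm (distance of any of file, square, vblock, oil, brush, case, tin from where it was at the start of the episode above 0.03 m).
It also fails if it takes over 58 s, if anything falls off the work surface, if the arm or the gripper's body presses on something with over 40 N, if the wrist force passes 120 N, or if a joint passes its speed limit or range.

ROBOT

A 7-joint arm with a two-finger parallel gripper is mounted at the origin on the work surface. World frame = base frame: x ahead of the robot, y to its left, z up, the work surface at z = 0. Lengths are in mm, angles in rad, forces in N, time in s.
With the tool pointing down it reaches from about 400 to 875 mm from the base axis. Payload 4.4 kg.
Tool frame: the origin (TCP) lies on the centre line of the jaws, within the pads' length; the fingertips stand 25 mm ahead of it and the grasp point (between the pads) lies 6 mm ahead of it; x points along the fingers, y is the direction in which the jaws open and shut, and the axes are right-handed (so a half turn about x gives the same grasp; the last joint's range is limited). The gripper opens to 85 mm and grips with 20 to 120 N. Pads are 22 mm wide; open, the fingers measure 114 mm over their backs; the gripper's body (76 mm by 85 mm) begins 54 mm behind the grasp point. The pads swing forward as they close: fully open they stand 13 mm farther back than shut.
Start: joints at [-1.334, 0.628, 0.038, 1.517, -0.027, 0.996, -0.02], TCP at [193.803, 620.45, 256.313] pointing down, gripper open.
Joint ranges: [-3.06, 3.06], [-0.37, 2.12], [-1.25, 1.32], [0.18, 2.47], [-1.1, 4.24], [0.23, 1.98], [-2.94, 2.94]. Speed limits (rad/s): [2.57, 2.57, 3.14, 3.14, 3.14, 3.14, 3.14].

INTERFACE

Orientations are given as [roll, pitch, yaw] about the fixed x, y, z axes, in that order (R = Rz(yaw) Ry(pitch) Rx(roll)).
In Python, from cell import * gives the robot as it stands. The module is installed in compiled form; this text tells all that it offers.
- The arm moves only by the tool jog_arm, never from a script. Its argument "series" is a list of rows, each a list of 3 entries, a list of its own where there are three numbers: the turn, a rotation vector about the tool's x, y, z in degrees, then the shift along the tool's x, y, z in mm, then the gripper's target within -1 to 1 (shut at 1, half-way at 0, fully open at -1). In form: [[[rx, ry, rz], [dx, dy, dz], hand], ...]. A call has 1 to 8 rows; each row shifts and turns the commanded pose from where the row before left it, along the tool's axes as they then stand; what a row does not reach is not made up. A row lasts 1/8 s, in which the tool goes at most 62.5 mm and 10.7 degrees, less where a joint would pass 70% of its speed; a pose out of reach is approached as far as the arm can. A call is refused whole if a number of a shift passes 62.5 or a number of a turn 10.7, either way. A call with a gripper value outside its range is refused whole. The fingers move at their own pace and stop on an object; the grip force is fixed at half the most. Time passes only in rows, so rows that do not move let the fingers close. It gives the time, the measured TCP pose, the force and the opening at its end, in the units of the state.
- read_state(): the state, without advancing time (a new reading comes with each control period).
- get_image(name): name is "scene" or "top" or "wrist"; returns a dict with "img" (384x512x3 uint8, red, green, blue), "range_z" (384x512 float32, mm along the optical axis (not along the pixel's ray), 0 where there is no reading), "fovy" (degrees; the focal length in pixels is half the picture's height over the tangent of half this angle, whatever the lens; pixels are square), "cx", "cy" (the principal point, pixels), "k1" (the pictures are not rectified: a ray, as slopes to the right and down, at radius r is drawn at 1 + k1 r^2 times it, then the intrinsics apply), "cam_to_world" (4x4, takes a point from camera to world coordinates). Camera axes: x right, y up, looking along -z (the intrinsics and any distortion apply to the point x, -y, -z); pixel columns grow to the right and rows downward; lengths in mm; the calibration is good to about 2 mm. A picture is of the moment at which its call begins.
- finish_job(): hands the job in, once; it reports no verdict.
The state is a dict: "clock": time; "qpos": joint angles; "qd": joint speeds; "tau": joint torques, N m; "eef_pos": TCP position; "tool_rot": TCP orientation; "force": force on the tool from outside, world axes, zero at the start; "torque": the same for the moment, N m; "width": finger opening in mm.
Only numpy, scipy, OpenCV 4.12 (cv2) and the standard library are available. Lean on these libraries where they do the work, as an engineer would, in place of code of your own. Each camera call takes 0.05 s, during which the arm holds its last target. There are 200 camera calls.

## Working session

There is one attempt and no reset: what is moved stays moved. The work goes in short steps, Python scripts to look and compute and a tool call to move; the robot and the scene stay as the last step left them, time stands still between calls to the robot, and variables do not carry over. Pictures are saved under pics/ and viewed, about 8 in all and at most 12, crops included, and the job is handed in when it is done.

Besides the shell and the picture viewer there is one more tool, called after "Emit:" in YAML: its name, and indented under it one key for each argument. jog_arm: Moves the arm, as the interface text tells. Its arguments: {"type":"object","properties":{"series":{"type":"array"}},"required":["series"]}

```bash
mkdir -p pics; cat > h.py <<'E'
from cell import *
import numpy as np, cv2
def shot(n,f=None):
    d=get_image(n)
    if f: cv2.imwrite('pics/'+f,d['img'][:,:,::-1])
    np.savez('pics/%s.npz'%n,**d)
    return d
def rays(d,uv):
    uv=np.atleast_2d(np.float64(uv)); h=d['img'].shape[0]
    f=h/2/np.tan(np.radians(d['fovy'])/2)
    K=np.array([[f,0,d['cx']],[0,f,d['cy']],[0,0,1.]])
    p=cv2.undistortPoints(uv.reshape(-1,1,2),K,np.array([float(d['k1']),0,0,0])).reshape(-1,2)
    return np.c_[p[:,0],-p[:,1],-np.ones(len(p))]
def onplane(d,uv,z):
    T=d['cam_to_world']; r=rays(d,uv)@T[:3,:3].T
    return T[:3,3]+r*((z-T[2,3])/r[:,2])[:,None]
def cloud(d):
    h,w=d['range_z'].shape; u,v=np.meshgrid(np.arange(w),np.arange(h))
    r=rays(d,np.c_[u.ravel(),v.ravel()])*d['range_z'].reshape(-1,1)
    T=d['cam_to_world']; P=r@T[:3,:3].T+T[:3,3]
    P[d['range_z'].ravel()==0]=np.nan
    return P.reshape(h,w,3)
def st():
    s=read_state(); print({k:np.round(s[k],3).tolist() for k in('clock','qpos','eef_pos','tool_rot','force','width')})
    return s
E
python3 - <<'E'
from h import *
s=st()
a=shot('top');b=shot('scene')
for d in(a,b):print(d['fovy'],d['cx'],d['cy'],d['k1'],np.round(d['cam_to_world'],3).tolist())
cv2.imwrite('pics/a.png',np.vstack([cv2.resize(a['img'],(800,600))])[:,:,::-1])
cv2.imwrite('pics/b.png',cv2.resize(b['img'],(800,600))[:,:,::-1])
E
```

```text
{'clock': 0.0, 'qpos': [-1.334, 0.629, 0.038, 1.518, -0.027, 0.996, -0.02], 'eef_pos': [193.6, 619.904, 255.393], 'tool_rot': [-1.554, 1.569, -1.857], 'force': [0.037, 0.672, 0.563], 'width': 85.295}
45.636122589035374 260.4575004228463 194.86408855848285 -0.0841631862686604 [[0.019, 0.993, -0.114, 409.38], [-1.0, 0.02, 0.006, 38.492], [0.008, 0.114, 0.993, 1395.149], [0.0, 0.0, 0.0, 1.0]]
45.571813696106155 261.84678361966013 183.8432360475392 -0.06804045109617858 [[-0.119, -0.744, 0.657, 1480.928], [0.993, -0.097, 0.071, 114.208], [0.011, 0.661, 0.75, 1148.691], [0.0, 0.0, 0.0, 1.0]]
```

View pics/a.png

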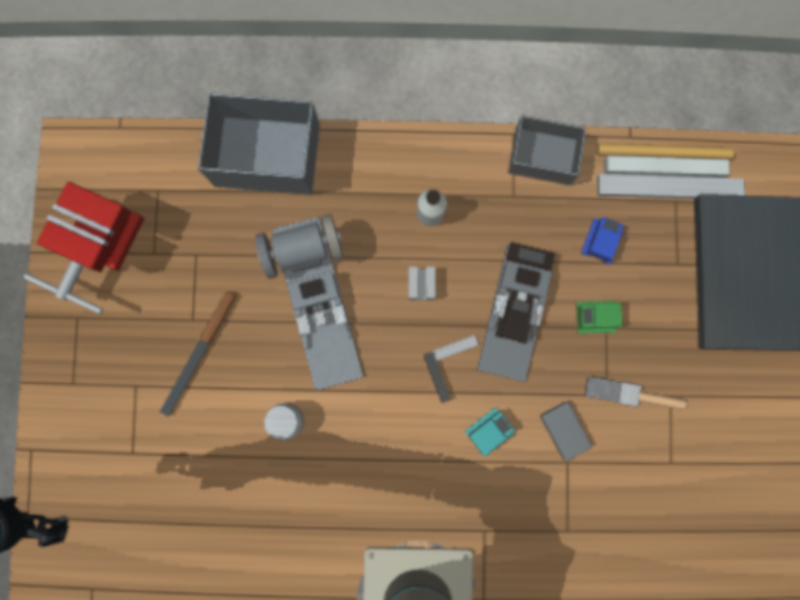

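View pics/b.png

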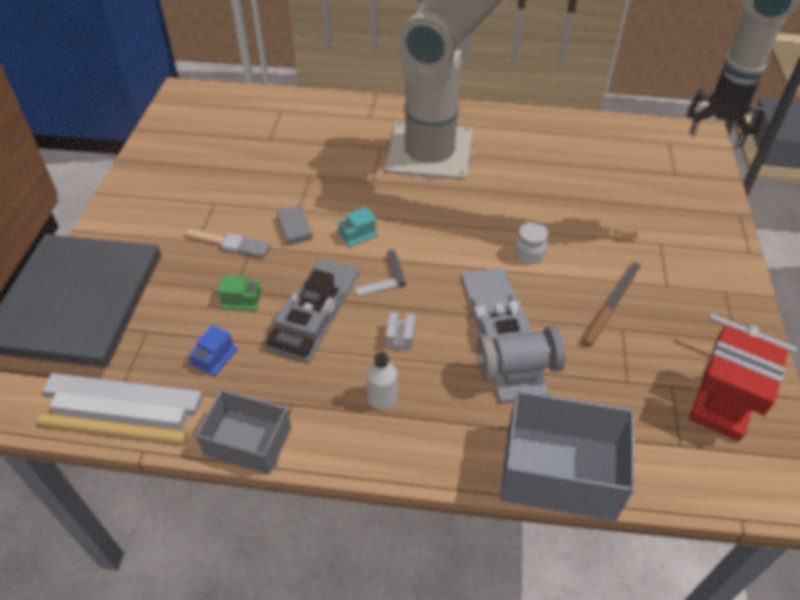

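Top view (800x600): the black pack sits on the charger at about (515,318), with the release pad at (527,277). The polisher is at (320,320) and its mouth faces the robot. Other pack-shaped things are teal (491,432), green (600,317) and blue (604,240). Only the one on the charger is black. Next I'll measure both and check an enlarged crop.

```bash
python3 - <<'E'
from h import *
d=dict(np.load('pics/top.npz')); P=cloud(d); np.save('pics/P.npy',P)
im=d['img']
Z=P[...,2]
# bench bias
print('bench z', np.nanmedian(Z[225:250,230:260]), np.nanmedian(Z[150:200,380:390]))
def px(u,v): return int(u*.64),int(v*.64)
for name,(u0,v0,u1,v1) in dict(charger=(460,230,570,390),polisher=(250,205,385,400)).items():
    x0,y0=px(u0,v0);x1,y1=px(u1,v1)
    z=Z[y0:y1,x0:x1]
    m=((z>7)&(z<200)).astype(np.uint8)
    n,l,s,c=cv2.connectedComponentsWithStats(m); k=1+s[1:,4].argmax()
    m=(l==k)
    for lab,mm in(('all',m),('bed',m&(z<17)),('hi',m&(z>45))):
        Q=P[y0:y1,x0:x1][mm]
        r=cv2.minAreaRect(Q[:,:2].astype(np.float32))
        print(name,lab,len(Q),np.round(r[0],1),np.round(r[1],1),round(r[2],2),'z',np.round(np.percentile(Q[:,2],[5,50,95]),1))
a=cv2.resize(im[145:255,150:375],None,fx=3.5,fy=3.5,interpolation=cv2.INTER_CUBIC)
cv2.imwrite('pics/c.png',a[:,:,::-1]);print(a.shape)
E
```

```text
bench z 0.12978206691718697 5.863601061618738
charger all 2682 [ 561.5 -183.6] [ 96.9 261.5] 77.37 z [ 9.5 32.4 61.3]
charger bed 861 [ 561.5 -183.6] [ 96.9 261.5] 77.37 z [ 8.3 12.2 16. ]
charger hi 795 [ 574.1 -188.1] [ 89.4 145.1] 77.94 z [45.5 54.3 64.1]
polisher all 3814 [571.8 201. ] [332.5 160.3] 20.33 z [  9.1  34.7 106.5]
polisher bed 1544 [566.6 210.5] [333.  109.3] 16.56 z [ 8.  12.  16.1]
polisher hi 1626 [629.9 225. ] [162.5 160.6] 16.89 z [ 46.2  93.4 110.2]
(385, 788, 3)
```

View pics/c.png

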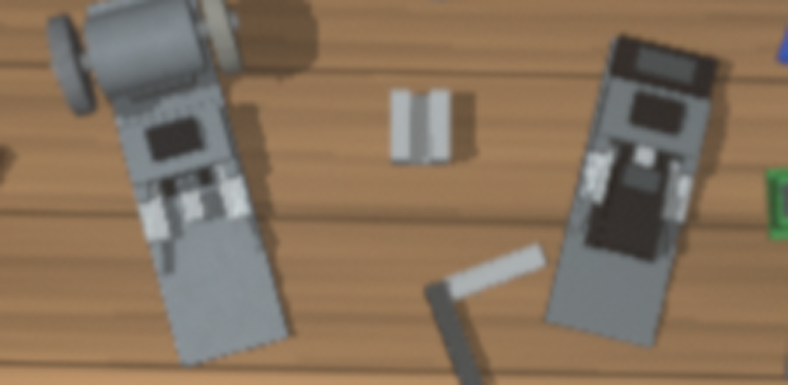

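```bash
cat >> h.py <<'E'
from scipy.spatial.transform import Rotation as Ro
def pose(s=None):
    s=s or read_state(); return Ro.from_euler('xyz',s['tool_rot']),np.array(s['eef_pos'])
def down(yaw,flip=0):  # tool x down, tool y along the (yaw+90deg) direction
    y=np.array([-np.sin(yaw),np.cos(yaw),0])*(-1 if flip else 1); x=np.array([0,0,-1.])
    return Ro.from_matrix(np.c_[x,y,np.cross(x,y)])
def rel(Rt,pt):
    R,p=pose(); t=(R.inv()*Rt).as_rotvec(degrees=True); 
    print('turn',np.round(t,2),'shift(cur tool axes)',np.round(R.inv().apply(pt-p),1),'shift in target axes',np.round(Rt.inv().apply(pt-p),1))
E
python3 - <<'E'
from h import *
d=dict(np.load('pics/top.npz'));P=np.load('pics/P.npy')
im=d['img'].astype(int)
print('R',np.round(pose()[0].as_matrix(),3).tolist())
for name,yaw,o in(('ch',np.radians(-12.63),np.array([561.5,-183.6])),('po',np.radians(16.7),np.array([540,200.]))):
    for it in range(3):
        c,s=np.cos(yaw),np.sin(yaw); R=np.array([[c,-s],[s,c]])
        L=(P[...,:2]-o)@R; Z=P[...,2]
        m=(Z>6)&(Z<17)&(abs(L[...,1])<75)&(L[...,0]<-55)&(L[...,0]>-180)
        n,l,ss,cc=cv2.connectedComponentsWithStats(m.astype(np.uint8)); m=l==1+ss[1:,4].argmax()
        Q=L[m]; 
        b=np.arange(-125,-55,4)+ (0)
        lo=[];hi=[];xs=[]
        x0=np.percentile(Q[:,0],.3)
        for a in np.arange(x0+6,-58,4):
            q=Q[(Q[:,0]>=a)&(Q[:,0]<a+4),1]
            if len(q)>8: xs.append(a+2);lo.append(q.min());hi.append(q.max())
        ps=np.polyfit(xs,(np.array(lo)+hi)/2,1)
        o=o+R@np.array([x0+130-1,0]) if it<2 else o
        mid=np.polyval(ps,-95); yaw+=ps[0]; 
        o=o+R@np.array([0,mid])
        print(name,np.round(o,1),round(np.degrees(yaw),2),'x0',round(x0,1),'wid',np.round(np.median(np.array(hi)-lo),1),'mid',round(mid,2))
    # dark pad on the block
    c,s=np.cos(yaw),np.sin(yaw); R=np.array([[c,-s],[s,c]])
    uu,vv=np.meshgrid(np.arange(512),np.arange(384))
    W=onplane(d,np.c_[uu.ravel(),vv.ravel()],55)[:,:2].reshape(384,512,2); L=(W-o)@R
    m=(im.sum(2)<150)&(L[...,0]>30)&(L[...,0]<95)&(abs(L[...,1])<35)
    n,l,ss,cc=cv2.connectedComponentsWithStats(m.astype(np.uint8))
    for k in range(1,n):
        if ss[k,4]>20:
            r=cv2.minAreaRect(L[l==k].astype(np.float32)); print('  pad',ss[k,4],np.round(r[0],1),np.round(r[1],1),r[2],'px',cc[k],'z',np.nanmedian(P[l==k][:,2]),'mean',L[l==k].mean(0),'W',W[l==k].mean(0))
E
```

```text
R [[-0.0, 0.298, 0.955], [-0.002, 0.955, -0.298], [-1.0, -0.002, 0.0]]
ch [ 560.1 -182.8] -14.0 x0 -130.6 wid 93.6 mid 0.46
ch [ 559.4 -185. ] -14.53 x0 -129.2 wid 94.0 mid -2.26
ch [ 559.1 -185.8] -14.63 x0 -129.2 wid 94.0 mid -0.88
  pad 32 [90.8  1.4] [ 5.1 65.3] 2.3245041370391846 px [341.125 168.625] z 33.95535215503287 mean [90.54531652 -0.88033474] W [ 646.53734011 -209.53501777]
  pad 85 [63.4  4.4] [20.6 35.6] 1.6580716371536255 px [337.16470588 176.82352941] z 55.91307392386125 mean [63.29636128  4.36914831] W [ 621.49684435 -197.57524328]
po [536.4 195.7] 16.88 x0 -133.6 wid 94.2 mid -3.06
po [536.4 196. ] 16.66 x0 -129.0 wid 94.5 mid 0.27
po [536.5 195.6] 16.62 x0 -129.1 wid 94.2 mid -0.38
```

```bash
python3 - <<'E'
from h import *
rel(down(np.radians(16.6)),np.array([510,188,300.]))
E
```

```text
turn [-3.395e+01 -3.000e-02  1.000e-01] shift(cur tool axes) [ -44.  -318.   430.8] shift in target axes [ -44.5 -504.3  179.8]
```

Emit:
jog_arm:
  series:
    - [[0,0,0],[-5,-35,48],-1]
    - [[0,0,0],[-5,-35,48],-1]
    - [[0,0,0],[-5,-35,48],-1]
    - [[0,0,0],[-5,-35,48],-1]
    - [[0,0,0],[-5,-35,48],-1]
    - [[0,0,0],[-5,-35,48],-1]
    - [[0,0,0],[-5,-35,48],-1]
    - [[0,0,0],[-5,-35,48],-1]

```text
clock: 1.1
eef_pos: [477.6, 237.0, 296.3]
tool_rot: [-2.8, 1.57, -3.103]
force: [1.4, 0.6, -0.9]
width: 85.2
```

Emit:
jog_arm:
  series:
    - [[0,0,0],[-4,-38,47],-1]
    - [[-8.5,0,0],[0,0,0],-1]
    - [[-8.5,0,0],[0,0,0],-1]
    - [[-8.5,0,0],[0,0,0],-1]
    - [[-8.5,0,0],[0,0,0],-1]
    - [[0,0,0],[0,0,0],-1]

```text
clock: 1.85
eef_pos: [510.2, 188.2, 300.0]
tool_rot: [2.83, 1.57, 3.119]
force: [-0.3, -0.9, -0.2]
width: 85.1
```

```bash
python3 - <<'E'
from h import *
st(); d=shot('wrist'); print(d['fovy'],d['cx'],d['cy'],d['k1'],np.round(d['cam_to_world'],3).tolist())
cv2.imwrite('pics/w1.png',cv2.resize(d['img'],(800,600))[:,:,::-1])
E
```

```text
{'clock': 1.85, 'qpos': [-0.362, 0.427, -0.062, 1.758, 0.031, 0.958, 1.423], 'eef_pos': [510.181, 188.188, 299.983], 'tool_rot': [2.83, 1.57, 3.119], 'force': [-0.27, -0.879, -0.174], 'width': 85.093}
62.29215772813476 259.3037539727735 183.873576036805 0.020811270241309198 [[-0.284, -0.909, -0.305, 431.326], [0.959, -0.27, -0.09, 163.775], [-0.001, -0.318, 0.948, 417.167], [0.0, 0.0, 0.0, 1.0]]
```

View pics/w1.png

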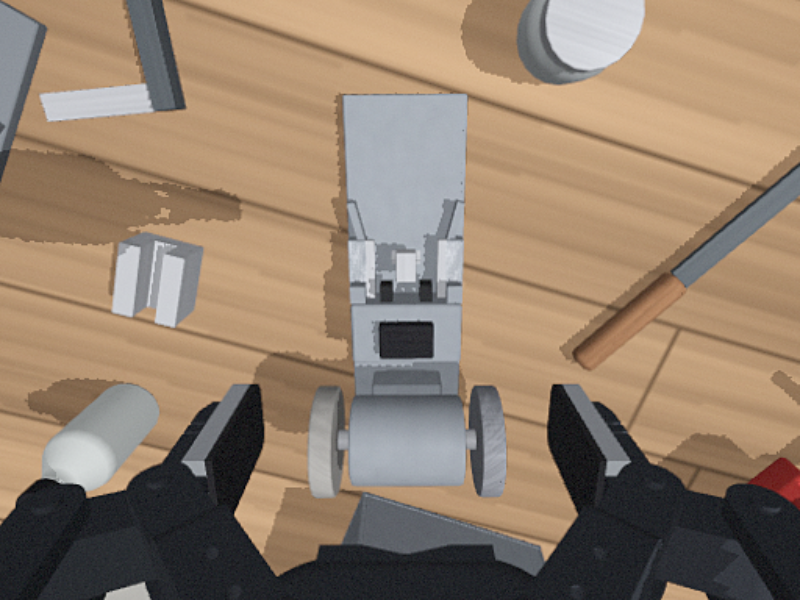

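```bash
cat >> h.py <<'E'
def bedfit(d,r0,r1,cl,cr,rtop):
    # bed side edges from saturation jump along rows; d wrist image, rtop: rows around bed end
    hsv=cv2.cvtColor(d['img'],cv2.COLOR_RGB2HSV).astype(float); S=cv2.GaussianBlur(hsv[...,1],(3,3),0)
    def cross(line,a,b):
        g=np.gradient(line)[a:b]; k=abs(g).argmax(); w=abs(g[max(k-2,0):k+3]); return a+(np.arange(max(k-2,0),max(k-2,0)+len(w))*w).sum()/w.sum()
    l=np.array([(cross(S[r],*cl),r) for r in range(r0,r1)]); rr=np.array([(cross(S[r],*cr),r) for r in range(r0,r1)])
    A=onplane(d,l,12)[:,:2];B=onplane(d,rr,12)[:,:2]
    n=[]
    ys=[]
    for Q in(A,B):
        v=cv2.fitLine(Q.astype(np.float32),cv2.DIST_HUBER,0,.01,.01).ravel(); n.append(v)
    yaws=[np.arctan2(v[1]*np.sign(v[0]),abs(v[0])) for v in n]; yaw=np.mean(yaws)
    c,s=np.cos(yaw),np.sin(yaw)
    R=np.array([[c,-s],[s,c]])
    e=np.array([(u,cross(S[:,u],*rtop)) for u in range(cl[1]+3,cr[0]-3)]); E=onplane(d,e,12)[:,:2]@R
    ya,yb=(A@R)[:,1],(B@R)[:,1]
    x=np.median(E[:,0])+130; y=(np.median(ya)+np.median(yb))/2
    print('yaws',np.degrees(yaws),'width',np.median(ya)-np.median(yb),'xend spread',E[:,0].std(),'origin',R@[x,y])
    return R@[x,y],yaw
E
python3 - <<'E'
from h import *
d=dict(np.load('pics/wrist.npz')); 
o,yaw=bedfit(d,68,122,(210,232),(288,308),(54,70))
c,s=np.cos(yaw),np.sin(yaw);R=np.array([[c,-s],[s,c]])
g=d['img'].astype(int).sum(2); m=np.zeros_like(g,np.uint8); m[195:240,232:290]=(g[195:240,232:290]<170)
n,l,ss,cc=cv2.connectedComponentsWithStats(m);k=1+ss[1:,4].argmax();v,u=np.where(l==k)
W=(onplane(d,np.c_[u,v],55)[:,:2]-o)@R
print('pad local',W.mean(0),W.min(0),W.max(0),ss[k])
P=cloud(d); print('pad z',np.nanmedian(P[l==k][:,2]),'bed z',np.nanmedian(P[75:110,235:285,2]))
# side view of lip edges y
E
```

```text
yaws [16.752262 17.468178] width -95.45185485154295 xend spread 0.2954267818086063 origin [537.05265898 195.21935207]
pad local [54.7516135  -0.61449335] [ 39.64134202 -21.55125878] [69.98933986 20.00437112] [243 206  34  23 776]
pad z 54.59582456051288 bed z 11.463191731709799
```

Emit:
jog_arm:
  series:
    - [[0,0,0],[0,-51,-12],-1]
    - [[0,0,0],[0,-51,-12],-1]
    - [[0,0,0],[0,-51,-12],-1]
    - [[0,0,0],[0,-51,-12],-1]
    - [[0,0,0],[0,-51,-12],-1]
    - [[0,0,0],[0,-51,-12],-1]
    - [[0,0,0],[0,-51,-12],-1]
    - [[10,0,0],[0,0,0],-1]

```text
clock: 2.9
eef_pos: [531.1, -184.0, 300.1]
tool_rot: [-1.833, 1.568, -1.733]
force: [-0.9, 0.6, -0.2]
width: 85.4
```

Emit:
jog_arm:
  series:
    - [[10,0,0],[0,0,0],-1]
    - [[9.5,0,0],[0,0,0],-1]
    - [[0,0,0],[0,0,0],-1]

```text
clock: 3.28
eef_pos: [532.1, -177.5, 300.1]
tool_rot: [-2.365, 1.57, -2.589]
force: [0.3, -0.0, 0.5]
width: 85.4
```

```bash
python3 - <<'E'
from h import *
st(); d=shot('wrist')
cv2.imwrite('pics/w2.png',cv2.resize(d['img'],(800,600))[:,:,::-1])
E
```

```text
{'clock': 3.275, 'qpos': [0.176, 0.455, 0.143, 1.717, -0.075, 0.975, 1.693], 'eef_pos': [532.126, -177.51, 300.116], 'tool_rot': [-2.365, 1.57, -2.589], 'force': [0.277, -0.047, 0.494], 'width': 85.36}
```

View pics/w2.png

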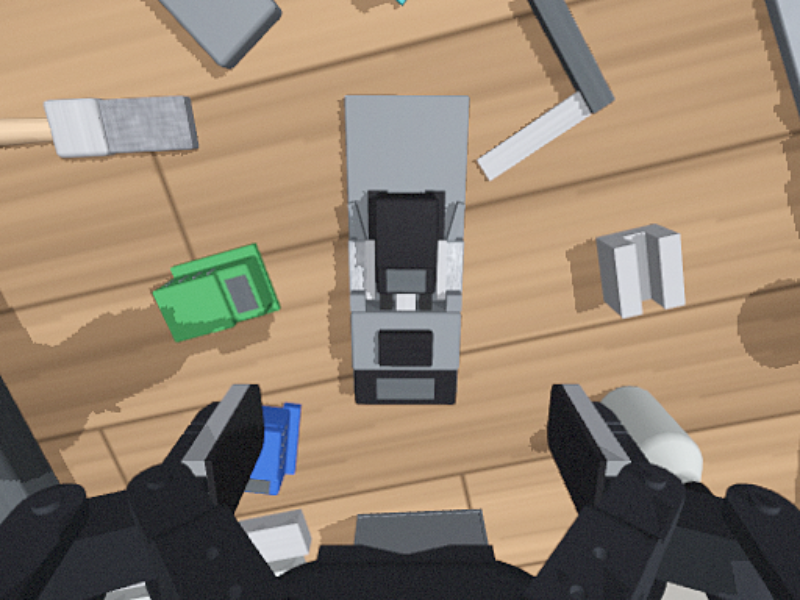

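The picture shows the black pack on the charger at (405,235) and the release pad at (405,348), with the bed end corners at (346,97) and (469,97). This confirms the black pack is the right one; the green and blue ones are loose on the bench.

```bash
python3 - <<'E'
from h import *
d=dict(np.load('pics/wrist.npz')); 
o,yaw=bedfit(d,68,120,(212,234),(289,309),(54,70))
c,s=np.cos(yaw),np.sin(yaw);R=np.array([[c,-s],[s,c]])
g=d['img'].astype(int).sum(2); m=np.zeros_like(g,np.uint8); m[205:236,236:284]=(g[205:236,236:284]<170)
n,l,ss,cc=cv2.connectedComponentsWithStats(m);k=1+ss[1:,4].argmax();v,u=np.where(l==k)
W=onplane(d,np.c_[u,v],55)[:,:2];L=(W-o)@R
print('pad local',L.mean(0),L.min(0),L.max(0),'world',W.mean(0),np.degrees(yaw))
rel(down(yaw),np.r_[W.mean(0),100.])
E
```

```text
yaws [-13.392678 -12.719726] width -95.31894462886663 xend spread 0.04342607780939385 origin [ 561.21501064 -185.54299673]
pad local [60.64539479 -0.35889921] [ 45.13244929 -21.84151809] [75.42947406 20.82725588] world [ 620.21158007 -199.59282101] -13.056202
turn [ 0.32 -0.02  0.02] shift(cur tool axes) [200.1  -2.1  90.8] shift in target axes [200.2  -1.7  90.8]
```

Emit:
jog_arm:
  series:
    - [[0,0,0],[30,0,30],1]
    - [[0,0,0],[40,-1,31],1]
    - [[0,0,0],[40,-1,30],1]
    - [[0,0,0],[50,0,0],1]
    - [[0,0,0],[40,0,0],1]
    - [[0,0,0],[8,0,0],1]
    - [[0,0,0],[0,0,0],1]

```text
clock: 4.2
eef_pos: [620.8, -200.1, 92.8]
tool_rot: [0.116, 1.57, -0.107]
force: [-0.3, 0.2, 0.8]
width: -0.1
```

Emit:
jog_arm:
  series:
    - [[0,0,0],[4,0,0],1]
    - [[0,0,0],[4,0,0],1]
    - [[0,0,0],[3,0,0],1]
    - [[0,0,0],[0,0,0],1]

```text
clock: 4.7
eef_pos: [620.4, -199.8, 81.3]
tool_rot: [2.723, 1.571, 2.499]
force: [-0.2, 0.2, 0.2]
width: 0.0
```

Emit:
jog_arm:
  series:
    - [[0,0,0],[2,0,0],1]
    - [[0,0,0],[2,0,0],1]
    - [[0,0,0],[0,0,0],1]

```text
clock: 5.08
eef_pos: [620.7, -200.0, 77.7]
tool_rot: [0.031, 1.57, -0.193]
force: [-0.5, 0.5, 4.4]
width: 0.1
```

Emit:
jog_arm:
  series:
    - [[0,0,0],[2,0,0],1]
    - [[0,0,0],[1.5,0,0],1]
    - [[0,0,0],[0,0,0],1]

```text
clock: 5.45
eef_pos: [620.8, -200.0, 73.8]
tool_rot: [-0.071, 1.57, -0.296]
force: [0.7, 0.6, 3.5]
width: 0.1
```

Emit:
jog_arm:
  series:
    - [[0,0,0],[0.7,0,0],1]
    - [[0,0,0],[0,0,0],1]
    - [[0,0,0],[0,0,0],1]
    - [[0,0,0],[0,0,0],1]

```text
clock: 5.95
eef_pos: [620.7, -200.0, 73.2]
tool_rot: [-0.1, 1.57, -0.324]
force: [1.2, 0.1, 3.5]
width: -0.0
```

```bash
python3 - <<'E'
from h import *
st(); d=shot('scene')
cv2.imwrite('pics/s2.png',cv2.resize(d['img'][150:240,150:350],(800,360),interpolation=cv2.INTER_CUBIC)[:,:,::-1])
E
```

```text
{'clock': 5.95, 'qpos': [0.212, 0.857, 0.097, 1.644, -0.123, 0.645, 1.72], 'eef_pos': [620.705, -199.985, 73.203], 'tool_rot': [-0.1, 1.57, -0.324], 'force': [1.176, 0.144, 3.546], 'width': -0.027}
```

View pics/s2.png

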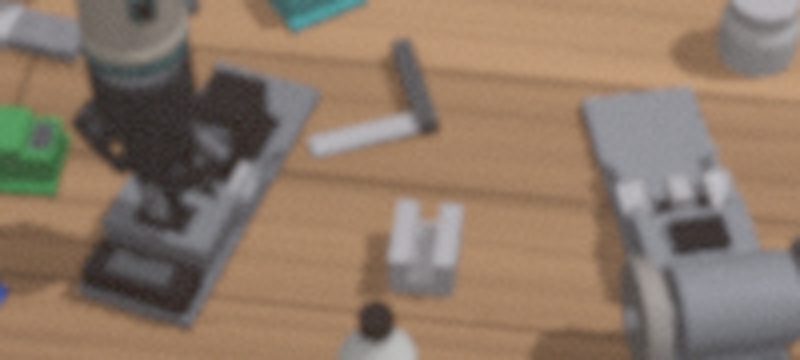

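Emit:
jog_arm:
  series:
    - [[0,0,0],[-20,0,0],1]
    - [[0,0,0],[-40,0,0],-1]
    - [[0,0,0],[-40,0,-20],-1]
    - [[0,0,0],[-20,0,-48],-1]
    - [[0,0,0],[-20,0,-48],-1]
    - [[0,0,0],[0,0,0],-1]
    - [[0,0,0],[0,0,0],-1]

```text
clock: 6.88
eef_pos: [508.0, -174.2, 213.8]
tool_rot: [0.072, 1.569, -0.152]
force: [0.6, 0.2, 0.2]
width: 85.2
```

```bash
python3 - <<'E'
from h import *
st(); d=shot('wrist')
cv2.imwrite('pics/w3.png',cv2.resize(d['img'],(800,600))[:,:,::-1])
P=cloud(d); o=np.array([561.3,-185.0]); yaw=np.radians(-12.85)
c,s=np.cos(yaw),np.sin(yaw);R=np.array([[c,-s],[s,c]])
L=(P[...,:2]-o)@R; Z=P[...,2]; dark=d['img'].astype(int).sum(2)<200
for lo,hi in((56,66),(47,56)):
    m=dark&(Z>lo)&(Z<hi)&(abs(L[...,1])<40)&(abs(L[...,0]+40)<70)
    q=L[m]; 
    if len(q): print(lo,len(q),np.percentile(q,[1,50,99],axis=0).round(1).tolist(),np.median(Z[m]), cv2.minAreaRect(q.astype(np.float32)))
rel(down(yaw),np.r_[o+R@[-56,0],100.])
E
```

```text
{'clock': 6.875, 'qpos': [0.193, 0.525, 0.126, 1.884, -0.094, 0.738, 1.718], 'eef_pos': [508.027, -174.161, 213.793], 'tool_rot': [0.072, 1.569, -0.152], 'force': [0.576, 0.162, 0.175], 'width': 85.191}
56 2879 [[-82.9, -22.4], [-59.0, -0.2], [-32.6, 22.3]] 60.42065504832806 ((-57.738197326660156, -0.009057998657226562), (45.829559326171875, 51.34922790527344), 89.84449005126953)
47 441 [[-83.2, -23.0], [-22.6, 0.9], [-8.0, 22.0]] 51.180872978106606 ((-45.55311584472656, -0.5996875762939453), (75.818603515625, 45.39067077636719), 0.16670465469360352)
turn [ 0.01  0.05 -0.  ] shift(cur tool axes) [113.3   1.2  -2. ] shift in target axes [113.3   1.2  -1.9]
```

View pics/w3.png

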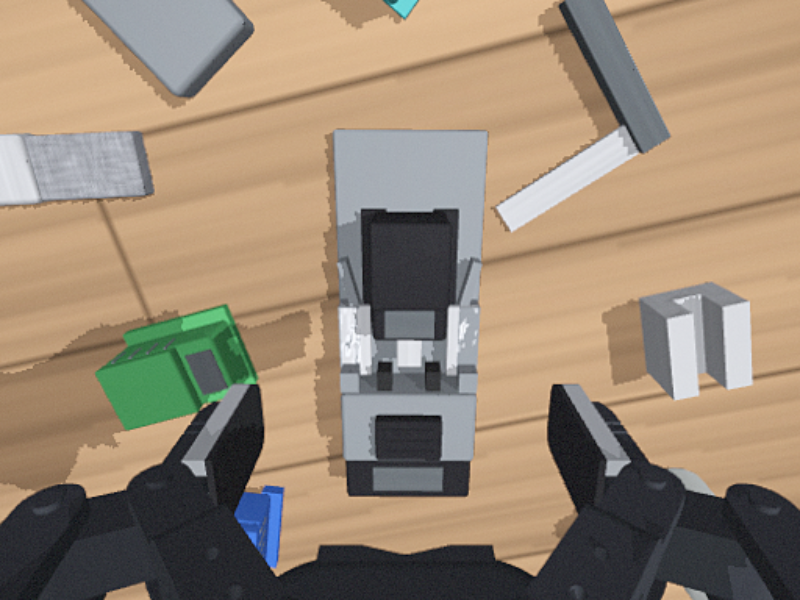

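Emit:
jog_arm:
  series:
    - [[0,0,0],[50,1,-3],-1]
    - [[0,0,0],[50,0,0],-1]
    - [[0,0,0],[40,0,0],-1]
    - [[0,0,0],[20,0,0],-1]
    - [[0,0,0],[0,0,0],1]
    - [[0,0,0],[0,0,0],1]
    - [[0,0,0],[0,0,0],1]
    - [[0,0,0],[0,0,0],1]

```text
clock: 7.92
eef_pos: [505.3, -172.5, 53.9]
tool_rot: [0.016, 1.569, -0.208]
force: [0.2, -0.5, 0.5]
width: 45.4
```

Emit:
jog_arm:
  series:
    - [[0,0,0],[0,0,0],1]
    - [[0,0,0],[0,0,0],1]

```text
clock: 8.18
eef_pos: [505.3, -172.5, 53.9]
tool_rot: [0.057, 1.569, -0.167]
force: [-0.3, 0.9, 5.9]
width: 45.1
```

```bash
python3 - <<'E'
from h import *
s=st(); R,p=pose(s); print(R.as_matrix().round(4).tolist())
o=np.array([561.3,-185.0]); yaw=np.radians(-12.85)
c,s=np.cos(yaw),np.sin(yaw);R=np.array([[c,-s],[s,c]]); print('local',(p[:2]-o)@R)
E
```

```text
{'clock': 8.175, 'qpos': [0.231, 0.781, 0.07, 1.989, -0.135, 0.375, 1.753], 'eef_pos': [505.258, -172.486, 53.919], 'tool_rot': [0.057, 1.569, -0.167], 'force': [-0.321, 0.89, 5.866], 'width': 45.083}
[[0.0015, 0.2223, 0.975], [-0.0002, 0.975, -0.2223], [-1.0, 0.0001, 0.0015]]
local [-57.42123572  -0.26283671]
```

Emit:
jog_arm:
  series:
    - [[0,0,0],[0,0,-8],1]
    - [[0,0,0],[0,0,-12],1]
    - [[0,0,0],[0,0,-12],1]
    - [[0,0,0],[0,0,-8],1]
    - [[0,0,0],[0,0,0],1]

```text
clock: 8.8
eef_pos: [465.3, -163.8, 53.9]
tool_rot: [-0.233, 1.57, -0.458]
force: [-0.1, -0.5, 9.8]
width: 44.8
```

Emit:
jog_arm:
  series:
    - [[0,0,0],[-15,0,0],1]
    - [[0,0,0],[-50,0,0],1]
    - [[0,0,0],[-50,0,0],1]
    - [[0,0,0],[-40,0,0],1]
    - [[0,0,0],[0,0,0],1]

```text
clock: 9.43
eef_pos: [466.0, -163.8, 210.4]
tool_rot: [-0.053, 1.567, -0.278]
force: [0.9, 0.0, -6.2]
width: 45.1
```

```bash
python3 - <<'E'
from h import *
st(); yaw=np.radians(16.95);o=np.array([537.0,195.3]);c,s=np.cos(yaw),np.sin(yaw);R=np.array([[c,-s],[s,c]])
rel(down(yaw),np.r_[o+R@[-120-12.4,0],160])
d=shot('wrist')
cv2.imwrite('pics/w4.png',cv2.resize(d['img'],(800,600))[:,:,::-1])
E
```

```text
{'clock': 9.425, 'qpos': [0.188, 0.475, 0.132, 2.001, -0.098, 0.668, 1.729], 'eef_pos': [466.011, -163.804, 210.439], 'tool_rot': [-0.053, 1.567, -0.278], 'force': [0.888, 0.018, -6.182], 'width': 45.14}
turn [-29.8    0.23   0.07] shift(cur tool axes) [  49.9  300.1 -125.8] shift in target axes [ 50.4 322.8  40.2]
```

View pics/w4.png

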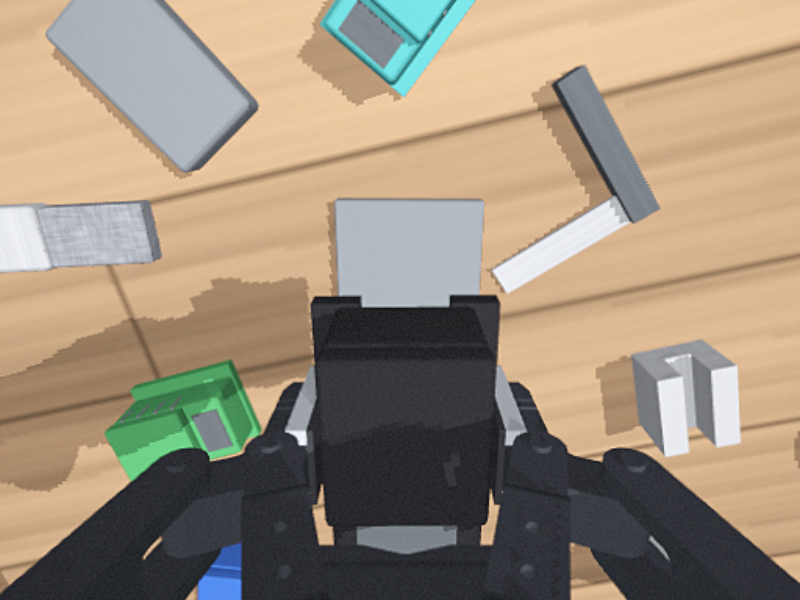

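Emit:
jog_arm:
  series:
    - [[0,0,0],[0,30,-10],1]
    - [[0,0,0],[0,48,-16],1]
    - [[0,0,0],[0,52,-17],1]
    - [[0,0,0],[0,52,-17],1]
    - [[0,0,0],[0,52,-17],1]
    - [[0,0,0],[0,48,-17],1]
    - [[0,0,0],[0,30,-10],1]
    - [[-10,0,0],[0,0,0],1]

```text
clock: 10.48
eef_pos: [430.8, 166.7, 205.8]
tool_rot: [-2.906, 1.565, -2.945]
force: [0.2, -0.1, -4.8]
width: 45.2
```

Emit:
jog_arm:
  series:
    - [[-10,0,0],[0,0,0],1]
    - [[-9.8,0,0],[0,0,0],1]
    - [[0,0,0],[30,0,0],1]
    - [[0,0,0],[30,0,0],1]
    - [[0,0,0],[0,0,0],1]

```text
clock: 11.1
eef_pos: [430.1, 162.2, 144.9]
tool_rot: [-3.042, 1.561, -2.747]
force: [-0.6, -0.4, -5.4]
width: 45.3
```

```bash
python3 - <<'E'
from h import *
st(); yaw=np.radians(16.95);o=np.array([537.0,195.3]);c,s=np.cos(yaw),np.sin(yaw);R=np.array([[c,-s],[s,c]])
rel(down(yaw),np.r_[o+R@[-95-12.4,0],56])
d=shot('wrist')
cv2.imwrite('pics/w5.png',cv2.resize(d['img'],(800,600))[:,:,::-1])
P=cloud(d);m=d['img'].astype(int).sum(2)<170
T=pose(); 
u=int(405*.64)
for r in range(170,345,8):
    q=P[r,u]; print(r,T[0].inv().apply(q-T[1]).round(1).tolist(),q[2].round(1))
E
```

```text
{'clock': 11.1, 'qpos': [-0.418, 0.551, -0.005, 2.131, 0.005, 0.469, 1.439], 'eef_pos': [430.112, 162.227, 144.918], 'tool_rot': [-3.042, 1.561, -2.747], 'force': [-0.636, -0.433, -5.433], 'width': 45.301}
turn [ 0.   -0.57  0.06] shift(cur tool axes) [88.9  0.6  5.4] shift in target axes [88.9  0.5  4.5]
170 [135.1, -1.6, -12.3] 11.3
178 [134.6, -1.6, -5.6] 11.8
186 [135.2, -1.6, 1.6] 11.1
194 [135.5, -1.6, 8.8] 10.8
202 [24.5, -1.4, -28.0] 122.0
210 [14.7, -1.4, -28.0] 131.8
218 [7.2, -1.3, -27.5] 139.3
226 [-2.2, -1.3, -28.4] 148.7
234 [-4.1, -1.3, -25.9] 150.6
242 [-4.9, -1.3, -22.8] 151.4
250 [-6.4, -1.3, -20.1] 152.8
258 [-6.3, -1.3, -16.5] 152.7
266 [-4.6, -1.3, -11.8] 151.0
274 [-4.6, -1.3, -8.0] 151.0
282 [-5.0, -1.3, -4.5] 151.4
290 [-4.9, -1.3, -0.6] 151.3
298 [-5.3, -1.3, 3.1] 151.6
306 [-5.4, -1.3, 7.0] 151.6
314 [-4.4, -1.3, 11.9] 150.6
322 [-4.9, -1.3, 15.6] 151.1
330 [-5.8, -1.4, 19.0] 152.0
338 [3.3, -1.4, 32.1] 142.8
```

View pics/w5.png

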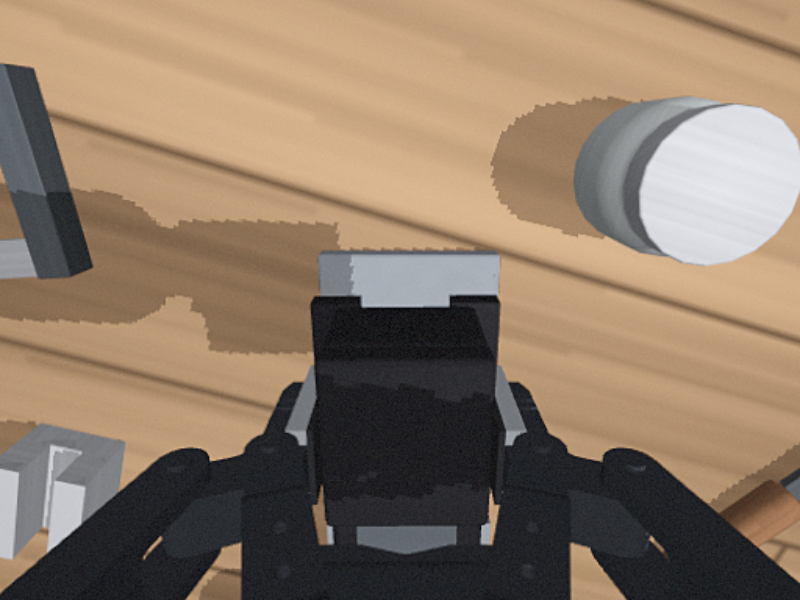

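Emit:
jog_arm:
  series:
    - [[0,-0.5,0],[40,0.5,3],1]
    - [[0,0,0],[30,0,0],1]
    - [[0,0,0],[15,0,0],1]
    - [[0,0,0],[0,0,0],1]

```text
clock: 11.65
eef_pos: [436.6, 165.2, 62.9]
tool_rot: [-0.014, 1.563, 0.282]
force: [-0.4, -0.1, -4.5]
width: 45.2
```

```bash
cat >> h.py <<'E'
def chk():
    yaw=np.radians(16.95);o=np.array([537.0,195.3]);c,s=np.cos(yaw),np.sin(yaw);R=np.array([[c,-s],[s,c]])
    S=read_state();T,p=pose(S); print('t',S['clock'],'loc',((p[:2]-o)@R).round(2),'z',p[2].round(2),'F loc',(np.array(S['force'])[:2]@R).round(2),'Fz',round(S['force'][2],2),'w',round(S['width'],2))
    rel(down(yaw),np.r_[o+R@[-107.4,0],54])
E
python3 -c "
from h import *
chk()"
```

```text
t 11.65 loc [-104.87    0.45] z 62.88 F loc [-0.38 -0.01] Fz -4.51 w 45.21
turn [-0.    0.43  0.01] shift(cur tool axes) [ 8.9 -0.4 -2.6] shift in target axes [ 8.9 -0.4 -2.5]
```

Emit:
jog_arm:
  series:
    - [[0,0.4,0],[5,-0.4,0],1]
    - [[0,0,0],[2,0,0],1]
    - [[0,0,0],[0,0,0],1]
    - [[0,0,0],[0,0,0],1]

```text
clock: 12.15
eef_pos: [437.0, 164.9, 56.4]
tool_rot: [0.052, 1.569, 0.348]
force: [-0.8, 0.2, -5.1]
width: 45.6
```

```bash
python3 -c "
from h import *
chk()"
```

```text
t 12.15 loc [-1.0447e+02  8.0000e-02] z 56.4 F loc [-0.71  0.43] Fz -5.13 w 45.6
turn [-0.    0.13 -0.01] shift(cur tool axes) [ 2.4 -0.1 -2.9] shift in target axes [ 2.4 -0.1 -2.9]
```

Emit:
jog_arm:
  series:
    - [[0,0,0],[1.3,0,0],1]
    - [[0,0,0],[0.7,0,0],1]
    - [[0,0,0],[0,0,0],1]

```text
clock: 12.52
eef_pos: [436.8, 164.8, 54.0]
tool_rot: [0.023, 1.569, 0.319]
force: [-0.6, -0.9, -5.2]
width: 45.4
```

Emit:
jog_arm:
  series:
    - [[0,0,0],[0.5,0,0],1]
    - [[0,0,0],[0,0,0],1]
    - [[0,0,0],[0,0,0],1]

```text
clock: 12.9
eef_pos: [436.9, 164.8, 53.9]
tool_rot: [0.03, 1.569, 0.326]
force: [-1.3, -0.7, 4.3]
width: 45.0
```

Emit:
jog_arm:
  series:
    - [[0,0,0],[-0.4,0,3],1]
    - [[0,0,0],[0,0,5],1]
    - [[0,0,0],[0,0,5],1]
    - [[0,0,0],[0,0,3],1]
    - [[0,0,0],[0,0,0],1]

```text
clock: 13.52
eef_pos: [453.1, 169.8, 54.0]
tool_rot: [0.057, 1.567, 0.353]
force: [0.3, 0.3, -3.2]
width: 44.9
```

```bash
python3 -c "
from h import *
chk()"
```

```text
t 13.525 loc [-87.65   0.09] z 53.97 F loc [0.4  0.18] Fz -3.16 w 44.85
turn [-0.01  0.19 -0.01] shift(cur tool axes) [ -0.1  -0.1 -19.8] shift in target axes [ -0.   -0.1 -19.8]
```

Emit:
jog_arm:
  series:
    - [[0,0,0],[0,0,4],1]
    - [[0,0,0],[0,0,5],1]
    - [[0,0,0],[0,0,4],1]
    - [[0,0,0],[0,0,0],1]

```text
clock: 14.02
eef_pos: [465.4, 173.6, 54.0]
tool_rot: [0.044, 1.568, 0.34]
force: [0.4, 0.4, -3.9]
width: 45.2
```

Emit:
jog_arm:
  series:
    - [[0,0,0],[0,0,4],1]
    - [[0,0,0],[0,0,4],1]
    - [[0,0,0],[0,0,3],1]
    - [[0,0,0],[0,0,0],1]

```text
clock: 14.52
eef_pos: [475.5, 176.6, 54.0]
tool_rot: [0.03, 1.569, 0.326]
force: [-1.1, 0.0, -6.2]
width: 45.2
```

```bash
python3 -c "
from h import *
chk()"
```

```text
t 14.525 loc [-6.425e+01  6.000e-02] z 54.0 F loc [-1.05  0.32] Fz -6.25 w 45.19
turn [-0.01  0.12 -0.  ] shift(cur tool axes) [ -0.1  -0.1 -43.2] shift in target axes [  0.   -0.1 -43.2]
```

Emit:
jog_arm:
  series:
    - [[0,0,0],[0.2,0,3],1]
    - [[0,0,0],[0,0,3],1]
    - [[0,0,0],[0,0,3],1]
    - [[0,0,0],[0,0,0],1]

```text
clock: 15.02
eef_pos: [481.9, 178.5, 54.0]
tool_rot: [-3.027, 1.568, -2.731]
force: [-5.1, -1.6, 2.2]
width: 45.6
```

Emit:
jog_arm:
  series:
    - [[0,0,0],[0,0,2],1]
    - [[0,0,0],[0,0,2],1]
    - [[0,0,0],[0,0,2],1]
    - [[0,0,0],[0,0,0],1]

```text
clock: 15.52
eef_pos: [484.8, 179.4, 54.1]
tool_rot: [-3.052, 1.563, -2.756]
force: [-10.0, -3.1, 10.7]
width: 45.2
```

```bash
python3 -c "
from h import *
chk()"
```

```text
t 15.525 loc [-5.459e+01 -3.000e-02] z 54.11 F loc [-10.43  -0.05] Fz 10.69 w 45.23
turn [ 0.02 -0.46  0.04] shift(cur tool axes) [  0.5   0.  -52.8] shift in target axes [  0.1   0.  -52.8]
```

Emit:
jog_arm:
  series:
    - [[0,0,0],[-0.3,0,1.5],1]
    - [[0,0,0],[0,0,1.5],1]
    - [[0,0,0],[0,0,0],1]

```text
clock: 15.9
eef_pos: [487.0, 180.0, 54.2]
tool_rot: [-3.056, 1.561, -2.76]
force: [-11.3, -2.5, 9.6]
width: 45.5
```

```bash
python3 -c "
from h import *
chk()
d=shot('scene')
cv2.imwrite('pics/s3.png',cv2.resize(d['img'][150:270,270:390],(720,720),interpolation=cv2.INTER_CUBIC)[:,:,::-1][:600])"
```

```text
t 15.9 loc [-5.227e+01 -3.000e-02] z 54.22 F loc [-11.5    0.94] Fz 9.62 w 45.48
turn [ 0.03 -0.54  0.05] shift(cur tool axes) [  0.7   0.1 -55.1] shift in target axes [  0.2   0.  -55.1]
```

View pics/s3.png

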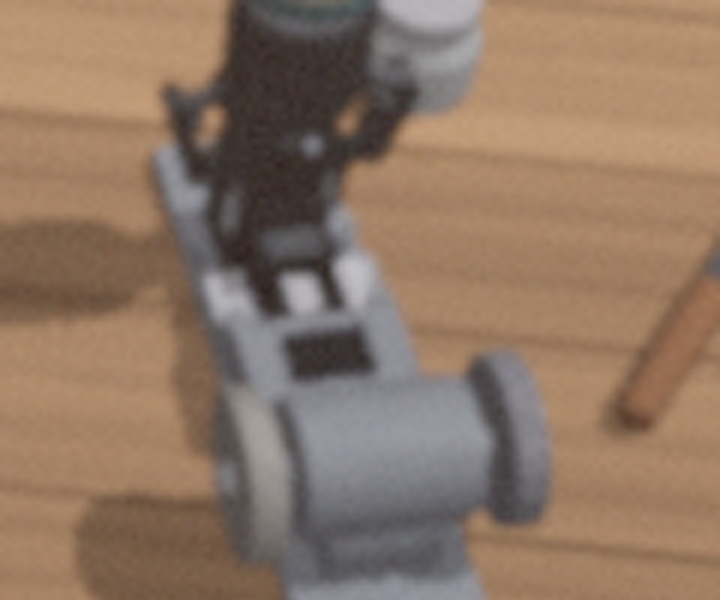

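Emit:
jog_arm:
  series:
    - [[0,-0.4,0],[0,0,1.5],1]
    - [[0,0,0],[0,0,1.5],1]
    - [[0,0,0],[0,0,0],1]

```text
clock: 16.32
eef_pos: [488.9, 180.6, 54.0]
tool_rot: [-2.933, 1.566, -2.636]
force: [-12.1, -3.6, 9.9]
width: 45.1
```

Emit:
jog_arm:
  series:
    - [[0,0,0],[0,0,1.5],1]
    - [[0,0,0],[0,0,1.5],1]
    - [[0,0,0],[0,0,0],1]

```text
clock: 16.7
eef_pos: [493.5, 182.0, 54.0]
tool_rot: [-2.536, 1.57, -2.24]
force: [-8.4, -2.5, 4.8]
width: 45.3
```

```bash
python3 -c "
from h import *
chk()"
```

```text
t 16.7 loc [-4.548e+01 -4.000e-02] z 53.97 F loc [-8.75  0.03] Fz 4.78 w 45.28
turn [ 0.02 -0.06  0.04] shift(cur tool axes) [  0.    0.1 -61.9] shift in target axes [ -0.    0.  -61.9]
```

```bash
cat >> h.py <<'E'
def padz():
    d=get_image('scene');P=cloud(d); return np.nanmedian(P[206:212,320:330,2]),np.nanmedian(P[204:214,311:315,2]),P[209,325]
E
python3 -c "
from h import *
d=dict(np.load('pics/scene.npz'));P=cloud(d);print('before',np.nanmedian(P[206:212,320:330,2]),np.nanmedian(P[204:214,311:315,2]))
print('now',padz())"
```

```text
before 52.48906076534115 46.2455959909139
now (np.float64(50.47687022659079), np.float64(45.70803240850023), array([595.30034947, 214.91918971,  49.4274614 ]))
```

Emit:
jog_arm:
  series:
    - [[0,0,0],[0,0,1.5],1]
    - [[0,0,0],[0,0,1],1]
    - [[0,0,0],[0,0,0],1]

```text
clock: 17.12
eef_pos: [495.6, 182.7, 54.0]
tool_rot: [-2.698, 1.569, -2.402]
force: [-9.8, -3.4, 4.8]
width: 45.0
```

```bash
python3 -c "
from h import *
chk();print(padz())"
```

```text
t 17.125 loc [-4.324e+01 -3.000e-02] z 53.98 F loc [-10.32  -0.38] Fz 4.8 w 45.0
turn [ 0.02 -0.09  0.04] shift(cur tool axes) [  0.1   0.1 -64.2] shift in target axes [ -0.    0.  -64.2]
(np.float64(50.46491063813653), np.float64(45.81393767809277), array([599.43878772, 214.44857861,  54.56419528]))
```

Emit:
jog_arm:
  series:
    - [[0,0,0],[0,0,1],1]
    - [[0,0,0],[0,0,1],1]
    - [[0,0,0],[0,0,0],1]

```text
clock: 17.55
eef_pos: [497.4, 183.2, 54.0]
tool_rot: [-2.779, 1.569, -2.483]
force: [-10.7, -3.1, 5.9]
width: 45.2
```

Emit:
jog_arm:
  series:
    - [[0,0,0],[0,0,1],1]
    - [[0,0,0],[0,0,0],1]

```text
clock: 17.8
eef_pos: [498.3, 183.5, 54.0]
tool_rot: [-2.791, 1.569, -2.495]
force: [-9.6, -2.6, 6.5]
width: 44.9
```

```bash
python3 -c "
from h import *
chk();print(padz())"
```

```text
t 17.8 loc [-4.047e+01 -1.000e-02] z 53.98 F loc [-9.99  0.29] Fz 6.45 w 44.91
turn [ 0.02 -0.11  0.04] shift(cur tool axes) [  0.1   0.  -66.9] shift in target axes [ -0.    0.  -66.9]
(np.float64(50.828725812516495), np.float64(45.44458435318177), array([597.6978849 , 214.64654899,  52.40334281]))
```

Emit:
jog_arm:
  series:
    - [[0,0,0],[0,0,1],1]
    - [[0,0,0],[0,0,0],1]

```text
clock: 18.1
eef_pos: [499.1, 183.7, 54.0]
tool_rot: [-2.829, 1.568, -2.533]
force: [-10.1, -2.9, 7.6]
width: 44.9
```

Emit:
jog_arm:
  series:
    - [[0,0,0],[0,0,0.8],1]
    - [[0,0,0],[0,0,0],1]

```text
clock: 18.35
eef_pos: [499.8, 183.9, 54.0]
tool_rot: [-2.833, 1.568, -2.537]
force: [-11.1, -2.1, 6.1]
width: 44.7
```

```bash
python3 -c "
from h import *
chk();print(padz())"
```

```text
t 18.35 loc [-3.889e+01 -3.000e-02] z 54.01 F loc [-11.22   1.25] Fz 6.12 w 44.68
turn [ 0.02 -0.14  0.04] shift(cur tool axes) [  0.2   0.1 -68.5] shift in target axes [  0.    0.  -68.5]
(np.float64(51.33628197453811), np.float64(45.781939710160486), array([600.21119218, 214.36074303,  55.52292317]))
```

Emit:
jog_arm:
  series:
    - [[0,0,0],[0,0,0.8],1]
    - [[0,0,0],[0,0,0],1]

```text
clock: 18.65
eef_pos: [500.7, 184.2, 54.0]
tool_rot: [-2.806, 1.569, -2.51]
force: [-10.9, -3.2, 5.4]
width: 44.9
```

Emit:
jog_arm:
  series:
    - [[0,0,0],[0,0,0.8],1]
    - [[0,0,0],[0,0,0],1]

```text
clock: 18.9
eef_pos: [501.3, 184.4, 54.0]
tool_rot: [-2.84, 1.568, -2.544]
force: [-10.7, -3.5, 7.1]
width: 45.2
```

```bash
python3 -c "
from h import *
chk();print(padz())"
```

```text
t 18.9 loc [-37.34  -0.04] z 53.99 F loc [-11.24  -0.28] Fz 7.09 w 45.19
turn [ 0.02 -0.14  0.04] shift(cur tool axes) [  0.2   0.1 -70.1] shift in target axes [ -0.    0.  -70.1]
(np.float64(55.23488447427758), np.float64(46.297338924287715), array([601.05125251, 214.26521382,  56.56562723]))
```

```bash
python3 -c "
from h import *
chk()
for k in range(3):
    d=get_image('scene');P=cloud(d);print([round(float(np.nanmedian(P[206:212,a:a+5,2])),1) for a in (319,322,325,328)],[round(float(np.nanmedian(P[r,319:331,2])),1) for r in range(203,216)])
chk()
cv2.imwrite('pics/s4.png',np.hstack([cv2.resize(x['img'][180:230,300:350],(390,390),interpolation=cv2.INTER_CUBIC) for x in (dict(np.load('pics/scene.npz')),d)])[:,:,::-1])"
```

```text
t 18.95 loc [-37.3   -0.04] z 54.03 F loc [-11.43   0.08] Fz 7.11 w 45.14
turn [ 0.02 -0.14  0.04] shift(cur tool axes) [  0.2   0.1 -70.1] shift in target axes [  0.    0.  -70.1]
[56.0, 54.8, 55.0, 54.4] [48.1, 54.3, 55.6, 54.4, 55.9, 56.4, 56.6, 54.5, 53.6, 47.6, 47.7, 68.5, 98.5]
[55.5, 56.4, 55.1, 53.0] [46.8, 56.3, 56.1, 54.2, 56.1, 55.7, 55.7, 54.9, 52.5, 49.1, 46.8, 70.9, 97.7]
[54.9, 55.7, 55.6, 55.0] [46.2, 54.8, 55.4, 56.4, 55.8, 55.7, 55.9, 54.9, 53.4, 49.4, 47.0, 49.3, 97.7]
t 19.1 loc [-3.732e+01 -1.000e-02] z 54.0 F loc [-11.13  -0.28] Fz 5.88 w 44.92
turn [ 0.02 -0.14  0.04] shift(cur tool axes) [  0.2   0.  -70.1] shift in target axes [ -0.    0.  -70.1]
```

View pics/s4.png

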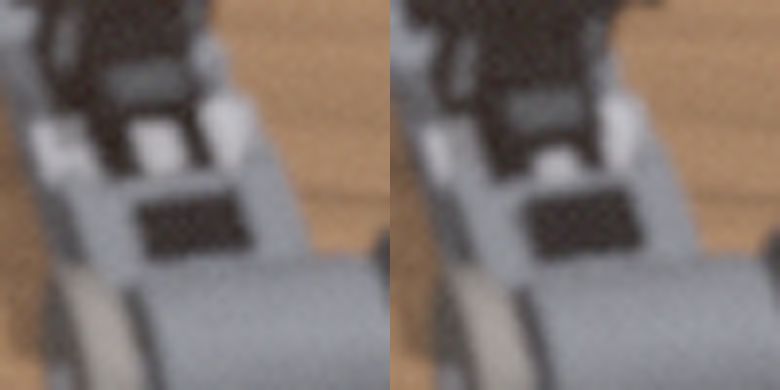

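Emit:
jog_arm:
  series:
    - [[0,0,0],[0,0,-1.5],1]
    - [[0,0,0],[0,0,-1.5],1]
    - [[0,0,0],[0,0,0],1]

```text
clock: 19.48
eef_pos: [500.8, 184.3, 54.0]
tool_rot: [-0.14, 1.568, 0.156]
force: [-5.6, -1.7, 1.6]
width: 45.1
```

```bash
python3 -c "
from h import *
chk();print(padz())"
```

```text
t 19.475 loc [-3.781e+01  1.000e-02] z 53.97 F loc [-5.86 -0.  ] Fz 1.55 w 45.06
turn [-0.01  0.14  0.02] shift(cur tool axes) [ -0.2  -0.  -69.6] shift in target axes [ -0.   -0.  -69.6]
(np.float64(55.163054489907154), np.float64(45.70051667584971), array([600.92598104, 214.27945933,  56.41013711]))
```

Emit:
jog_arm:
  series:
    - [[0,0,0],[0,0,-1.5],1]
    - [[0,0,0],[0,0,-1],1]
    - [[0,0,0],[0,0,0],1]

```text
clock: 19.9
eef_pos: [500.3, 184.1, 54.0]
tool_rot: [-0.023, 1.565, 0.273]
force: [-5.1, -1.2, -4.2]
width: 45.1
```

```bash
python3 -c "
from h import *
chk();print(padz())"
```

```text
t 19.9 loc [-3.836e+01  2.000e-02] z 53.98 F loc [-5.25  0.29] Fz -4.21 w 45.09
turn [-0.01  0.36  0.01] shift(cur tool axes) [ -0.5  -0.  -69. ] shift in target axes [ -0.  -0. -69.]
(np.float64(54.952216096161465), np.float64(45.35223618074815), array([598.15587495, 214.5944677 ,  52.97181161]))
```

Held: the tool moved back only 1 mm for 5.5 mm commanded, and the polisher's pad is up. I'll let go now.

Emit:
jog_arm:
  series:
    - [[0,0,0],[0,0,0],0.3]
    - [[0,0,0],[0,0,0],-1]
    - [[0,0,0],[0,0,0],-1]
    - [[0,0,0],[0,0,0],-1]
    - [[0,0,0],[0,0,0],-1]
    - [[0,0,0],[-10,0,0],-1]
    - [[0,0,0],[-40,0,0],-1]
    - [[0,0,0],[-50,0,0],-1]

```text
clock: 20.95
eef_pos: [500.0, 184.0, 155.2]
tool_rot: [-0.022, 1.564, 0.274]
force: [0.7, -0.0, -0.3]
width: 85.1
```

Emit:
jog_arm:
  series:
    - [[0,0,0],[-50,0,0],-1]
    - [[0,0,0],[-10,0,0],-1]
    - [[0,0,0],[0,0,0],-1]
    - [[0,0,0],[0,0,0],-1]

```text
clock: 21.45
eef_pos: [499.1, 183.7, 213.0]
tool_rot: [-0.045, 1.565, 0.251]
force: [0.3, 1.2, 0.2]
width: 85.2
```

```bash
python3 - <<'E'
from h import *
st(); d=shot('wrist')
cv2.imwrite('pics/w6.png',cv2.resize(d['img'],(800,600))[:,:,::-1])
P=cloud(d); o=np.array([537,195.3]); yaw=np.radians(16.95)
c,s=np.cos(yaw),np.sin(yaw);R=np.array([[c,-s],[s,c]])
L=(P[...,:2]-o)@R; Z=P[...,2]; dark=d['img'].astype(int).sum(2)<200
for lo,hi in((57,66),):
    m=dark&(Z>lo)&(Z<hi)&(abs(L[...,1])<40)&(abs(L[...,0]+30)<60)
    q=L[m]; print(lo,len(q),np.percentile(q,[1,50,99],axis=0).round(1).tolist(),np.median(Z[m]), cv2.minAreaRect(q.astype(np.float32)))
m=dark&(Z>40)&(abs(L[...,1])<18)&(abs(L[...,0]-55)<10); print('pol pad z',np.nanmedian(Z[m]),m.sum())
E
```

```text
{'clock': 21.45, 'qpos': [-0.38, 0.514, -0.038, 1.899, 0.03, 0.724, 1.431], 'eef_pos': [499.104, 183.69, 212.973], 'tool_rot': [-0.045, 1.565, 0.251], 'force': [0.334, 1.207, 0.208], 'width': 85.241}
57 2868 [[-65.0, -23.3], [-41.0, -0.6], [-14.1, 21.3]] 60.46913633331957 ((-39.44200134277344, -0.8904819488525391), (45.835609436035156, 52.09288024902344), 89.79386901855469)
pol pad z 54.87065025402444 636
```

View pics/w6.png

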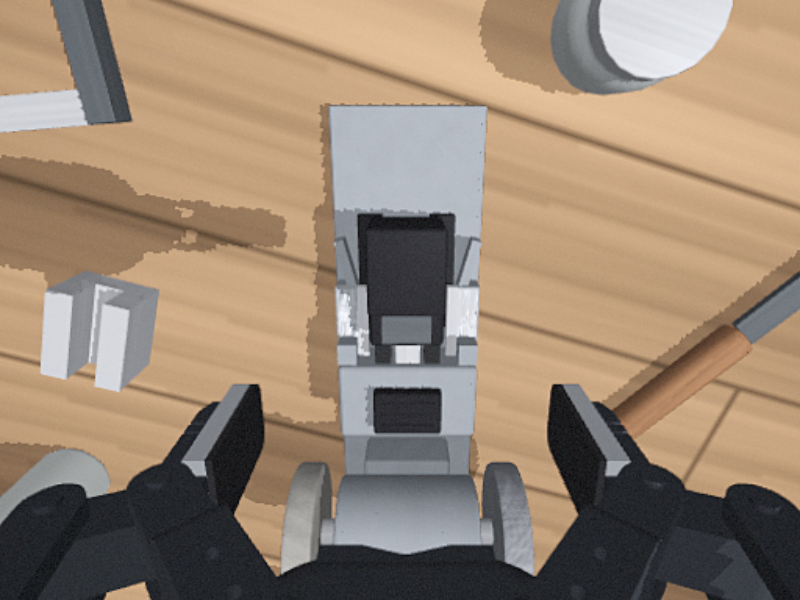

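```bash
python3 -c "
from cell import *
print(finish_job())"
```

```text
the job is handed in; nothing more can be done
None
```

The black pack is now in the polisher's rails with the catch holding it, and I handed the job in at about 21.5 s of robot time. The hand-in gave no verdict.

**What I did:** I pressed the charger's pad with the shut fingers; the vertical force read about 3.5–4.5 N. I gripped the loosened pack (45 mm opening), drew it off, and slid it into the polisher in small steps. The push peaked at about 12–13 N while the catch was being ridden down.

**Last checks:**
- **Catch:** the polisher's pad rose from about 50.5 mm to 55 mm when it clicked. The tool then moved back only about 1 mm for 5.5 mm of commanded pull, so the pack was held before I let go.
- **Pack position:** after letting go, the pack's origin in the polisher's frame was at x about -27 mm and y about -0.9 mm. Its top was at about 60.5 mm (61 expected) and it was aligned to about 0.2° in the last picture. The charger and polisher pad positions had predicted home at about x -26 mm.
- **Clearances:** the gripper is open and about 150 mm above the pack. I moved nothing else that I noticed, but I did not re-measure the bystanders.

**Disagreements and gaps:**
- The top and wrist cameras differed by about 0.5° in yaw and up to 2 mm in position for the two beds, so I used values in between.
- The depth estimates of where the pack sat in the grip differed by about 2 mm.
- I saw no clear force drop at the click; the push stayed near 11 N, so I judged it from the pad height and the pull test.
- I could not read the buffer's squash directly.
- I did not re-measure the charger's catch after lifting off its pad.

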